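# Log a won hand on the mahjong scorer

### The job

The hand is over, so log it on the electronic scorer using only the fingertips: lightly press down and let go the winner's red cap, then the discarder's blue cap, and last the white cap on the grey score box that closes the entry. Do not press the green or yellow caps, and do not lift or push about the pucks or anything else on the table.

Things in the scene. Friction and masses are not known exactly. Their poses are not given: they have to be found in the camera images.
- red_puck: loose scoring puck with the red cap: grey round plastic body 64 mm across and 28 mm high, 0.3 kg, standing upright on the table; origin at the centre of its underside, z up. Only its cap is ever pressed
- red_top (a point): centre of the top face of the red cap (flat, 36 mm across), which stands 18 mm proud of its puck, 46 mm above the table when up; it goes down with the cap
- red_cap (a joint): how far the red cap is pressed straight down, m: 0 up, 0.014 fully down on a rubber stop; the press registers at 0.003. A spring returns it: about 1.5 N starts it moving, 3.3 N brings it to 0.003, 6 N to 0.0075, 9.9 N fully down
- blue_puck: loose scoring puck with the blue cap: grey round plastic body 64 mm across and 28 mm high, 0.3 kg, standing upright on the table; origin at the centre of its underside, z up. Only its cap is ever pressed
- blue_top (a point): centre of the top face of the blue cap (flat, 36 mm across), which stands 18 mm proud of its puck, 46 mm above the table when up; it goes down with the cap
- blue_cap (a joint): how far the blue cap is pressed straight down, m: 0 up, 0.014 fully down on a rubber stop; the press registers at 0.003. A spring returns it: about 1.5 N starts it moving, 3.3 N brings it to 0.003, 6 N to 0.0075, 9.9 N fully down
- green_puck: loose scoring puck with the green cap: grey round plastic body 64 mm across and 28 mm high, 0.3 kg, standing upright on the table; origin at the centre of its underside, z up. Only its cap is ever pressed
- green_top (a point): centre of the top face of the green cap (flat, 36 mm across), which stands 18 mm proud of its puck, 46 mm above the table when up; it goes down with the cap
- green_cap (a joint): how far the green cap is pressed straight down, m: 0 up, 0.014 fully down on a rubber stop; the press registers at 0.003. A spring returns it: about 1.5 N starts it moving, 3.3 N brings it to 0.003, 6 N to 0.0075, 9.9 N fully down
- yellow_puck: loose scoring puck with the yellow cap: grey round plastic body 64 mm across and 28 mm high, 0.3 kg, standing upright on the table; origin at the centre of its underside, z up. Only its cap is ever pressed
- yellow_top (a point): centre of the top face of the yellow cap (flat, 36 mm across), which stands 18 mm proud of its puck, 46 mm above the table when up; it goes down with the cap
- yellow_cap (a joint): how far the yellow cap is pressed straight down, m: 0 up, 0.014 fully down on a rubber stop; the press registers at 0.003. A spring returns it: about 1.5 N starts it moving, 3.3 N brings it to 0.003, 6 N to 0.0075, 9.9 N fully down
- score_box: grey score box fixed to the table, 100 mm (x) by 150 mm (y) by 36 mm high, with a dark display on its +y half and the white cap on its -y half; origin at the centre of its underside
- white_top (a point): centre of the top face of the white cap (flat, 36 mm across), 42 mm from the box centre towards its -y end, 18 mm proud of the box and 54 mm above the table when up; it goes down with the cap
- white_cap (a joint): how far the white cap is pressed straight down, m: same travel (0.014), registering depth (0.003) and spring as the other caps
- glass: loose drinking glass standing mouth down, 90 mm high, 72 mm across at the mouth; origin on its axis, at table level
- ashtray: loose round white ceramic ashtray, 100 mm across, 30 mm high; origin at the centre of its underside
- wind_disc: loose wooden wind disc, 48 mm across, 14 mm thick, lying flat; origin at the centre of its underside
- tile_a: loose mahjong tile lying face up, 36 x 26 x 21 mm, ivory face, green back; origin at the centre of its underside
- tile_b: loose mahjong tile lying face up, 36 x 26 x 21 mm, ivory face, green back; origin at the centre of its underside
- die: loose blue acrylic die, 20 mm; origin at the centre of its underside

How it is judged:
On the way, in this order (a step that is already met when the one before it is completed fails the run):
1. the fingers press the red cap down far enough to register (3 mm) while every other cap is up (value of joint red_cap above 0.003 m and contact force between the fingers and red_puck above 0.3 N and value of joint each of blue_cap, green_cap, yellow_cap, white_cap below 0.002 m), for 0.05 s.
2. the fingers press the blue cap down far enough to register (3 mm) while every other cap is up (value of joint blue_cap above 0.003 m and contact force between the fingers and blue_puck above 0.3 N and value of joint each of red_cap, green_cap, yellow_cap, white_cap below 0.002 m), for 0.05 s.
3. the fingers press the white cap down far enough to register (3 mm) while every other cap is up (value of joint white_cap above 0.003 m and contact force between the fingers and score_box above 0.3 N and value of joint each of red_cap, blue_cap, green_cap, yellow_cap below 0.002 m), for 0.05 s.
At the end, for the whole second after the job is handed in: After red, blue and white were pressed in that order, each at least 3 mm down and with the other caps up (under 2 mm), all five caps are up again (under 2 mm), and every puck, the glass, ashtray, wind disc, tiles and die are at rest within 15 mm of where they began (value of joint each of red_cap, blue_cap, green_cap, yellow_cap, white_cap below 0.002 m and distance of each of red_puck, blue_puck, green_puck, yellow_puck, glass, ashtray, wind_disc, tile_a, tile_b, die from where it was at the start of the episode below 0.015 m and linear speed of each of red_puck, blue_puck, green_puck, yellow_puck, glass, ashtray, wind_disc, tile_a, tile_b, die below 0.02 m/s); the robot touches nothing.
It fails at once if the green or the yellow cap is pressed (3 mm or more) (value of joint any of green_cap, yellow_cap above 0.003 m).
It fails at once if a puck or the score box is pressed harder than 25 N (not lightly) (contact force between any of the arm, the fingers and red_puck above 25 N or contact force between any of the arm, the fingers and blue_puck above 25 N or contact force between any of the arm, the fingers and green_puck above 25 N or contact force between any of the arm, the fingers and yellow_puck above 25 N or contact force between any of the arm, the fingers and score_box above 25 N).
It fails at once if a puck or bystander is lifted more than 8 mm off the table (height (world z) of any of red_puck, blue_puck, green_puck, yellow_puck, glass, ashtray, wind_disc, tile_a, tile_b, die above 0.008 m).
It fails at once if a puck or bystander is moved more than 15 mm (distance of any of red_puck, blue_puck, green_puck, yellow_puck, glass, ashtray, wind_disc, tile_a, tile_b, die from where it was at the start of the episode above 0.015 m).
It also fails if it takes over 48 s, if anything falls off the work surface, if the arm or the gripper's body presses on something with over 40 N, if the wrist force passes 120 N, or if a joint passes its speed limit or range.

### The arm

A 6-joint arm with a two-finger parallel gripper is mounted at the origin on the work surface. World frame = base frame: x ahead of the robot, y to its left, z up, the work surface at z = 0. Lengths are in m, angles in rad, forces in N, time in s.
With the tool pointing down it reaches from about 0.35 to 0.85 m from the base axis. Payload 8.1 kg.
Tool frame: the origin (TCP) lies at the centre of the arm's flange, where the gripper is bolted on; the fingertips stand 186 mm ahead of it and the grasp point (between the pads) lies 167 mm ahead of it (robot.grasp_offset is the distance from the TCP to the grasp point, in m); z points along the fingers, y is the line along which they close (so a half turn about z gives the same grasp; the last joint's range is limited). The gripper opens to 93 mm and grips with 3 to 60 N. Pads are 15 mm wide; open, the fingers measure 128 mm over their backs; the gripper's body (75 mm by 188 mm) begins 65 mm behind the grasp point.
Start: joints at [-1.406, 0.13, 1.488, -0, 1.523, -0.085], TCP at [0.148, -0.581, 0.405] pointing down, gripper open.
Joint ranges: [-2.96, 2.96], [-0.89, 2.26], [0.02, 2.5], [-1.34, 4.48], [0, 2.73], [-2.66, 2.66]. Speed limits (rad/s): [2.39, 2.39, 2.79, 3.14, 3.14, 3.14].

### API

Orientations are given as a rotation vector (axis times angle).
In Python, from plant import robot gives the robot as it stands.
- The arm moves only by the tool drive_tool, never from a script. Its argument "moves" is one flat list of numbers, 7 for each row, row after row: the finger opening in mm, from 0 to 93, then the shift along the tool's x, y, z in mm, then the turn, a rotation vector about the tool's x, y, z in degrees. A call has 1 to 8 rows; each row shifts and turns the commanded pose from where the row before left it, along the tool's axes as they then stand; what a row does not reach is not made up. A row lasts 1/10 s, in which the tool goes at most 50 mm and 8.59 degrees, less where a joint would pass 70% of its speed; a pose out of reach is approached as far as the arm can. A call is refused whole if a number of a shift passes 50 or a number of a turn 8.59, either way. A call with a gripper value outside its range is refused whole. The fingers move at their own pace and stop on an object; "grip_force" is the grip in N (left out, the last holds). Time passes only in rows, so rows that do not move let the fingers close. It gives the time, the measured TCP pose, the force, the opening and the grip force at its end, in the units of the state.
- robot.read_state(): the state, without advancing time (a new reading comes with each control period).
- robot.read_camera(name): name is "scene" or "side" or "wrist"; returns a dict with "color" (384x512x3 uint8, red, green, blue), "depth" (384x512 float32, m along the optical axis (not along the pixel's ray), 0 where there is no reading), "mtx" (3x3 intrinsics, pixels), "R" (3x3) and "t" (3): a world point X has camera coordinates R X + t. Camera axes: x right, y down, z forward; pixel columns grow to the right and rows downward; lengths in m; the calibration is good to about 2 mm. A picture is of the moment at which its call begins.
- robot.close_job(): hands the job in; it is judged then, once.
The state is a dict: "t": time; "q": joint angles; "dq": joint speeds; "joint_torque": joint torques, N m; "tool_pos": TCP position; "orientation": TCP orientation; "force": force on the tool from outside, world axes, zero at the start; "wrist_torque": the same for the moment, N m; "opening": finger opening in m; "gripper_force": force on a finger pad.
Only numpy, scipy, OpenCV 4.12 (cv2) and the standard library are available. Lean on these libraries where they do the work, as an engineer would, in place of code of your own. Each camera call takes 0.05 s, during which the arm holds its last target. There are 200 camera calls.

## Working session

There is one attempt and no reset: what is moved stays moved. The work goes in short steps, Python scripts to look and compute and a tool call to move; the robot and the scene stay as the last step left them, time stands still between calls to the robot, and variables do not carry over. Pictures are saved under pics/ and viewed, at most 10 in all, crops included, and the job is handed in when it is done.

Besides the shell and the picture viewer there is one more tool, called after "Call:" by a JSON object that holds its "api" and its "payload". drive_tool: Moves the arm, as the interface text tells. Its arguments: {"type":"object","properties":{"moves":{"type":"array","items":{"type":"number"}},"grip_force":{"type":"number"}},"required":["moves"]}

```bash
mkdir -p pics; ls
cat > h.py <<'E'
import numpy as np, cv2
from plant import robot
def shot(n):
    c=robot.read_camera(n); cv2.imwrite(f'pics/{n}_{int(robot.read_state()["t"]*1000)}.png',c["color"][:,:,::-1]); return c
def ray(c,u,v,z):
    d=c["R"].T@np.linalg.inv(c["mtx"])@np.array([u,v,1.]); o=-c["R"].T@c["t"]
    return o+d*(z-o[2])/d[2]
E
python3 - <<'E'
from h import *
s=robot.read_state(); print(s)
for n in ["scene","side","wrist"]:
    c=shot(n); print(n,-c["R"].T@c["t"],c["R"][2])
E
ls pics
```

```text
pics
{'t': 0.0, 'q': array([-1.40638071e+00,  1.31153911e-01,  1.48928153e+00, -4.37159818e-06,
        1.52299534e+00, -8.54016439e-02]), 'dq': array([ 0.00074566, -0.00053168, -0.00066306,  0.00084599,  0.00099947,
        0.00046563]), 'joint_torque': array([-1.91980573e-03, -5.59846365e+01, -4.91760242e+01,  7.68728298e-02,
        3.55893234e-02, -1.74157681e-04]), 'tool_pos': array([ 0.14831817, -0.5811414 ,  0.40369023]), 'orientation': array([-3.11529442e+00, -3.91163941e-01,  1.20822532e-04]), 'force': array([-0.43836798, -0.72098036, -0.53238511]), 'wrist_torque': array([ 0.03154396, -0.01145807,  0.04364332]), 'gripper_force': 0.0, 'opening': 0.09280240735850788}
scene [0.89498377 0.56306108 0.93628541] [-0.31520515 -0.51790384 -0.79524922]
side [ 0.38114408 -0.86857095  0.85495545] [ 0.16272321  0.73226253 -0.66129626]
wrist [ 0.23004188 -0.56076609  0.38387406] [-0.29332732 -0.07432507 -0.95311849]
scene_50.png
side_100.png
wrist_150.png
```

View pics/scene_50.png

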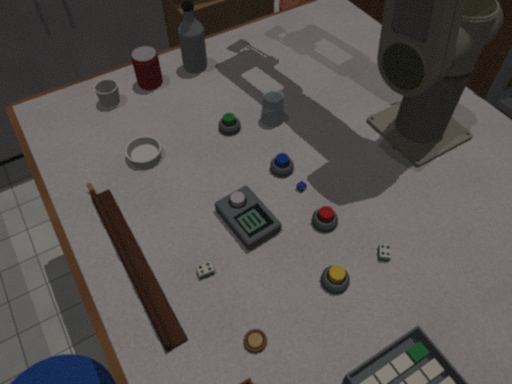

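View pics/side_100.png

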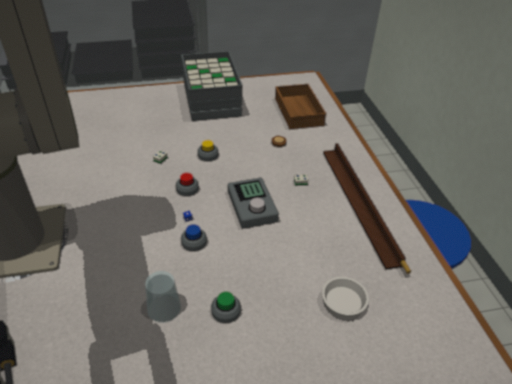

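Scene view: red cap about (326,213), blue (282,160), white (237,198), green (229,119), yellow (337,273), glass (273,108) and die (301,185). The side view shows the same objects: red (187,180), blue (193,232), white (257,205), green (225,300), yellow (208,146) and glass (162,298). Next I locate the caps in both views.

```bash
cat > m.py <<'E'
from h import *
seeds={"scene":dict(red=(326,213),blue=(282,160),white=(237,198),green=(229,119),yellow=(337,273)),
"side":dict(red=(187,180),blue=(193,232),white=(257,205),green=(225,300),yellow=(208,146))}
zt=dict(red=.046,blue=.046,white=.054,green=.046,yellow=.046)
for n in seeds:
    c=robot.read_camera(n); hsv=cv2.cvtColor(c["color"],cv2.COLOR_RGB2HSV).astype(int)
    K=np.linalg.inv(c["mtx"])
    for k,(u,v) in seeds[n].items():
        H,S,V=[hsv[...,i] for i in range(3)]
        m=(S<40)&(V>V[v,u]-25) if k=="white" else (S>110)
        w=np.zeros_like(m); w[v-14:v+15,u-14:u+15]=1
        _,lab=cv2.connectedComponents((m&w).astype(np.uint8)); b=lab==lab[v,u]
        ys,xs=np.nonzero(b); d=c["depth"][ys,xs]
        P=(c["R"].T@((K@np.stack([xs,ys,np.ones_like(xs)]))*d-c["t"][:,None])).T
        P=P[d>0]; zz=np.percentile(P[:,2],90); top=np.abs(P[:,2]-zz)<.005
        uv=np.stack([xs,ys],1)[d>0][top]; (cx,cy)=(uv.min(0)+uv.max(0))/2
        print(n,k,len(P),top.sum(),"z90 %.4f"%zz,"ray",ray(c,cx,cy,zt[k]).round(4),"mean",P[top].mean(0).round(4),"ext",np.ptp(P[top],0).round(3))
E
python3 m.py
python3 - <<'E'
from h import *
c=robot.read_camera("scene")
for k,(u,v,z) in dict(box_base=(248,218,.036),glass=(273,97,.09),die=(301,184,.015),tile=(384,250,.021)).items(): print(k,ray(c,u,v,z).round(3))
E
```

```text
scene red 198 138 z90 0.0475 ray [0.4292 0.1214 0.046 ] mean [0.4293 0.1211 0.0457] ext [0.035 0.033 0.007]
scene blue 148 106 z90 0.0474 ray [ 0.4259 -0.0744  0.046 ] mean [ 0.4251 -0.0758  0.0458] ext [0.034 0.033 0.007]
scene white 328 122 z90 0.0546 ray [ 0.5921 -0.0237  0.054 ] mean [ 0.5907 -0.024   0.0536] ext [0.033 0.034 0.009]
scene green 110 73 z90 0.0474 ray [ 0.4697 -0.282   0.046 ] mean [ 0.4684 -0.2838  0.0458] ext [0.032 0.032 0.007]
scene yellow 252 192 z90 0.0474 ray [0.5068 0.2631 0.046 ] mean [0.5059 0.2626 0.0458] ext [0.034 0.034 0.007]
side red 141 91 z90 0.0475 ray [0.4278 0.1142 0.046 ] mean [0.4277 0.1149 0.0459] ext [0.032 0.036 0.007]
side blue 180 120 z90 0.0474 ray [ 0.4238 -0.0845  0.046 ] mean [ 0.4232 -0.0844  0.0459] ext [0.033 0.035 0.007]
side white 91 90 z90 0.0563 ray [ 0.5915 -0.0247  0.054 ] mean [ 0.591  -0.0267  0.0544] ext [0.032 0.029 0.006]
side green 245 183 z90 0.0478 ray [ 0.4659 -0.292   0.046 ] mean [ 0.4664 -0.2925  0.0463] ext [0.033 0.035 0.007]
side yellow 115 72 z90 0.0475 ray [0.5037 0.2561 0.046 ] mean [0.504  0.2567 0.0459] ext [0.031 0.041 0.009]
box_base [0.594 0.033 0.036]
glass [ 0.343 -0.249  0.09 ]
die [0.415 0.001 0.015]
tile [0.366 0.265 0.021]
```

Call:
{"api": "drive_tool", "payload": {"moves": [0, 35, -26, 0, 0, 0, 0, 0, 35, -26, 0, 0, 0, 0, 0, 35, -26, 0, 0, 0, 0, 0, 35, -26, 0, 0, 0, 0, 0, 35, -26, 0, 0, 0, 0, 0, 35, -26, 0, 0, 0, 0, 0, 35, -26, 0, 0, 0, 0, 0, 35, -26, 0, 0, 0, 0], "grip_force": 10}}

```text
t: 1.1
tool_pos: [0.369, -0.3091, 0.4049]
orientation: [3.117, 0.391, 0.001]
force: [0.7, -1.2, 0.4]
opening: 0.0339
gripper_force: 0.0
```

Call:
{"api": "drive_tool", "payload": {"moves": [0, 20, -45, 0, 0, 0, 0, 0, 20, -45, 0, 0, 0, 0, 0, 20, -45, 0, 0, 0, 0, 0, 20, -45, 0, 0, 0, 0, 0, 20, -45, 0, 0, 0, 0, 0, 20, -45, 0, 0, 0, 0, 0, 20, -45, 0, 0, 0, 0, 0, 20, -45, 0, 0, 0, 0]}}

```text
t: 1.9
tool_pos: [0.434, 0.0799, 0.4051]
orientation: [3.117, 0.391, 0.002]
force: [1.1, -0.8, 0.4]
opening: 0.0008
gripper_force: 0.0
```

Call:
{"api": "drive_tool", "payload": {"moves": [0, 4, -40, 20, 0, 0, 0, 0, 0, 0, 40, 0, 0, 0, 0, 0, 0, 40, 0, 0, 0, 0, 0, 0, 0, 0, 0, 0]}}

```text
t: 2.3
tool_pos: [0.4256, 0.1176, 0.2992]
orientation: [3.117, 0.393, -0.016]
force: [-1.6, -0.1, -0.5]
opening: 0.0005
gripper_force: 0.0
```

```bash
python3 - <<'E'
from h import *
c=shot("wrist"); s=robot.read_state(); print(s["t"],s["tool_pos"],s["orientation"],s["force"],s["opening"])
for p in [(.4285,.118,.046),(*s["tool_pos"][:2],s["tool_pos"][2]-.186)]:
    q=c["mtx"]@(c["R"]@np.array(p)+c["t"]); print(q[:2]/q[2])
E
ls pics
```

```text
2.35 [0.42689629 0.11747033 0.30255492] [ 3.11679386  0.39206295 -0.00943074] [ 0.00316062 -0.20848642  1.05684775] 0.00048197519353943946
[251.64230418 196.13125603]
[251.77642815 233.44848483]
scene_50.png
side_100.png
wrist_150.png
wrist_2350.png
```

View pics/wrist_2350.png

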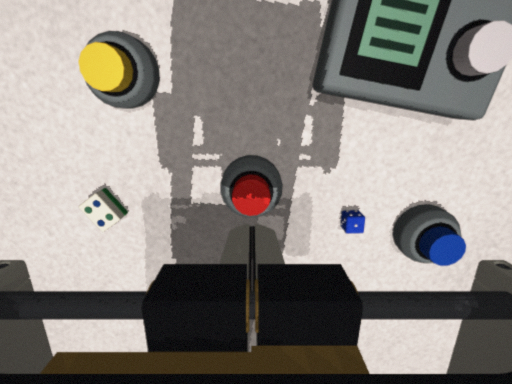

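The red cap appears at about (251,195), within 1 px of where my averaged estimate projects (252,196). Blue is at about (448,245) and the die at (353,221), well clear. I'll ray-check the blue and white caps from this view too.

Run:
```python
from h import *
c=robot.read_camera("wrist"); hsv=cv2.cvtColor(c["color"],cv2.COLOR_RGB2HSV).astype(int); H,S,V=[hsv[...,i] for i in range(3)]
for k,m,z in (("red",(S>150)&((H<8)|(H>172))&(V>120),.046),("blue",(S>150)&(abs(H-115)<15)&(V>140),.046),("white",(S<40)&(V>120),.054)):
    w=np.zeros_like(m)
    if k=="red": w[150:230,200:300]=1
    if k=="blue": w[200:280,400:480]=1
    if k=="white": w[10:85,450:512]=1
    ys,xs=np.nonzero(m&w); u,v=(xs.min()+xs.max())/2,(ys.min()+ys.max())/2
    print(k,len(xs),xs.min(),xs.max(),ys.min(),ys.max(),ray(c,u,v,z).round(4))
s=robot.read_state(); print(s["tool_pos"],s["orientation"],s["force"])
```

```text
red 766 232 269 181 216 [0.4272 0.1182 0.046 ]
blue 790 427 461 235 264 [ 0.4227 -0.0805  0.046 ]
white 2339 450 511 10 84 [ 0.5911 -0.02    0.054 ]
[0.42809234 0.11741329 0.30503965] [ 3.11707410e+00  3.91135962e-01 -2.54386912e-03] [ 0.11847694 -0.82724058 -0.31880025]
```

Call:
{"api": "drive_tool", "payload": {"moves": [0, 0, 0, 30, 0, 0, 0, 0, 0, 0, 25, 0, 0, 0, 0, 0, 0, 8, 0, 0, 0, 0, 0, 0, 0, 0, 0, 0, 0, 0, 0, 0, 0, 0, 0]}}

```text
t: 2.9
tool_pos: [0.4294, 0.1175, 0.2439]
orientation: [-3.117, -0.391, -0.004]
force: [-0.4, -1.2, -0.2]
opening: 0.0005
gripper_force: 0.0
```

Call:
{"api": "drive_tool", "payload": {"moves": [0, 0, 0, 4, 0, 0, 0, 0, 0, 0, 4, 0, 0, 0, 0, 0, 0, 4, 0, 0, 0, 0, 0, 0, 3, 0, 0, 0, 0, 0, 0, 0, 0, 0, 0, 0, 0, 0, 0, 0, 0, 0]}}

```text
t: 3.5
tool_pos: [0.4287, 0.1176, 0.2273]
orientation: [-3.117, -0.391, -0.002]
force: [2.6, -1.3, 3.7]
opening: 0.0005
gripper_force: 2.2
```

Run:
```python
from h import *
s=robot.read_state(); print(s["t"],s["tool_pos"],s["force"]); F=[]
for i in range(3):
    c=shot("side"); F.append(robot.read_state()["force"]); 
print(F)
cv2.imwrite("pics/crop1.png",cv2.resize(c["color"][120:280,120:290,::-1],None,fx=3,fy=3))
```

```text
3.5 [0.42869279 0.11757046 0.22725084] [ 2.58578612 -1.32783683  3.69996788]
[array([ 2.67757628, -0.13072556,  4.38935168]), array([ 2.50131534, -0.60178767,  3.96383996]), array([ 1.76794308, -0.86368039,  2.85197144])]
```

Call:
{"api": "drive_tool", "payload": {"moves": [0, 0, 0, 1.5, 0, 0, 0, 0, 0, 0, 1.5, 0, 0, 0, 0, 0, 0, 0, 0, 0, 0, 0, 0, 0, 0, 0, 0, 0]}}

```text
t: 4.05
tool_pos: [0.4287, 0.1176, 0.2242]
orientation: [-3.117, -0.391, -0.002]
force: [1.9, -0.7, 6.6]
opening: 0.0009
gripper_force: 3.1
```

Run:
```python
from h import *
F=[]
for i in range(4):
    c=robot.read_camera("side"); s=robot.read_state(); F.append(s["force"])
print(np.mean(F,0),s["tool_pos"])
cv2.imwrite("pics/crop1.png",cv2.resize(c["color"][120:280,120:290,::-1],None,fx=3,fy=3))
```

```text
[2.26212578 0.51956609 5.93882362] [0.4286415  0.11755916 0.22418251]
```

View pics/crop1.png

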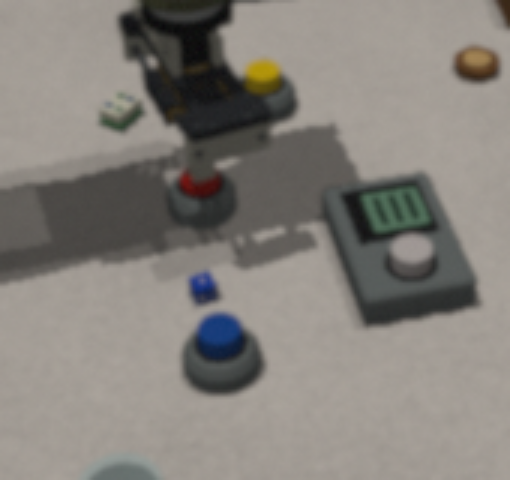

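The crop shows the fingertips down on the red cap at about (200,180), and about 6 N matches 7–8 mm of travel. So red is registered. Now release and move over blue.

Call:
{"api": "drive_tool", "payload": {"moves": [0, 0, 0, -12, 0, 0, 0, 0, 0, 0, -45, 0, 0, 0, 0, 0, -13.5, 47.7, 0, 0, 0, 0, 0, -13.5, 47.7, 0, 0, 0, 0, 0, -13.5, 47.7, 0, 0, 0, 0, 0, -13.5, 47.7, 0, 0, 0, 0, 0, 0, 0, 0, 0, 0, 0, 0, 0, 0, 0, 0, 0, 0]}}

```text
invalid input at $.moves: expected a multiple of 7 numbers
```

Run:
```python
from h import *
c=shot("wrist"); c=robot.read_camera("wrist"); s=robot.read_state(); print(s["t"],s["tool_pos"],s["force"])
cv2.imwrite("pics/w2.png",c["color"][:,:,::-1])
for p in [(.4235,-.0805,.046),(.428,.118,.046)]:
    q=c["mtx"]@(c["R"]@np.array(p)+c["t"]); print(q[:2]/q[2])
```

```text
4.35 [0.42863869 0.11756314 0.22419367] [2.00184154 0.28872635 7.91268644]
[517.51351034 308.70624043]
[249.86509885 241.77692579]
```

View pics/w2.png

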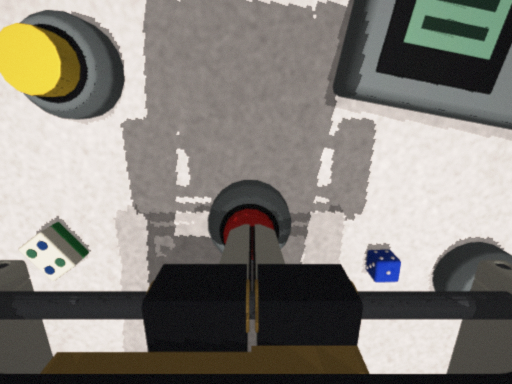

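The call was refused because of a miscounted row, so the arm is still on red. The wrist view shows the tips centred on the red cap at about (250,225). Repeating the release.

Call:
{"api": "drive_tool", "payload": {"moves": [0, 0, 0, -12, 0, 0, 0, 0, 0, 0, -45, 0, 0, 0, 0, -13.5, 47.7, 0, 0, 0, 0, 0, -13.5, 47.7, 0, 0, 0, 0, 0, -13.5, 47.7, 0, 0, 0, 0, 0, -13.5, 47.7, 0, 0, 0, 0, 0, 0, 0, 0, 0, 0, 0, 0, 0, 0, 0, 0, 0, 0]}}

```text
t: 5.15
tool_pos: [0.4224, -0.0815, 0.2805]
orientation: [-3.117, -0.385, 0.003]
force: [0.9, 1.4, 0.3]
opening: 0.0003
gripper_force: 0.0
```

Run:
```python
from h import *
c=robot.read_camera("wrist"); s=robot.read_state(); print(s["t"],s["tool_pos"],s["force"])
cv2.imwrite("pics/w3.png",c["color"][:,:,::-1])
for p in [(.4235,-.0805,.046),(.428,.118,.046)]:
    q=c["mtx"]@(c["R"]@np.array(p)+c["t"]); print(q[:2]/q[2])
```

```text
5.2 [ 0.42259983 -0.08043307  0.28035044] [ 0.54136561 -0.48640245 -0.78924711]
[250.49106481 207.36834271]
[  8.40876676 145.01159812]
```

View pics/w3.png

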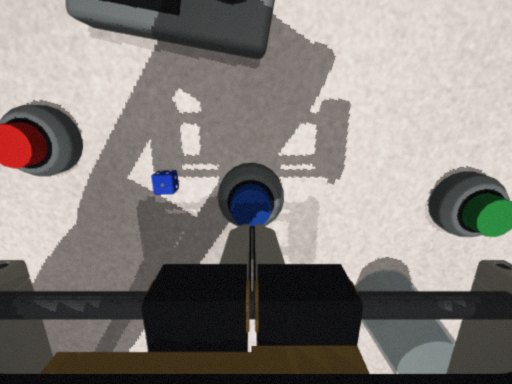

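Blue is centred under the tips at about (250,205), as predicted, and the red cap is up again. Pressing blue.

Call:
{"api": "drive_tool", "payload": {"moves": [0, 0, 0, 30, 0, 0, 0, 0, 0, 0, 10, 0, 0, 0, 0, 0, 0, 4, 0, 0, 0, 0, 0, 0, 4, 0, 0, 0, 0, 0, 0, 4, 0, 0, 0, 0, 0, 0, 4, 0, 0, 0, 0, 0, 0, 0, 0, 0, 0, 0, 0, 0, 0, 0, 0, 0]}}

```text
t: 6.0
tool_pos: [0.4235, -0.0805, 0.2254]
orientation: [-3.117, -0.391, -0.002]
force: [-0.8, 3.3, 6.0]
opening: 0.0006
gripper_force: 2.8
```

Run:
```python
from h import *
F=[]
for i in range(4):
    robot.read_camera("side"); s=robot.read_state(); F.append(s["force"])
print(np.mean(F,0),s["tool_pos"])
```

```text
[-1.13576015  4.09849918  5.07514164] [ 0.42351888 -0.08055897  0.22552326]
```

About 5 N and a tip 6.5 mm down mean blue is registered. Release and go over white.

Call:
{"api": "drive_tool", "payload": {"moves": [0, 0, 0, -12, 0, 0, 0, 0, 0, 0, -50, 0, 0, 0, 0, 44, -3, 0, 0, 0, 0, 0, 44, -3, 0, 0, 0, 0, 0, 44, -3, 0, 0, 0, 0, 0, 44, -3, 0, 0, 0, 0, 0, 0, 0, 0, 0, 0, 0, 0, 0, 0, 0, 0, 0, 0]}}

```text
t: 7.0
tool_pos: [0.5911, -0.0254, 0.2863]
orientation: [3.117, 0.393, -0.003]
force: [-0.3, 0.7, -0.7]
opening: 0.0009
gripper_force: 0.0
```

Run:
```python
from h import *
c=robot.read_camera("wrist"); s=robot.read_state(); print(s["t"],s["tool_pos"],s["force"])
cv2.imwrite("pics/w4.png",c["color"][:,:,::-1])
q=c["mtx"]@(c["R"]@np.array((.5915,-.025,.054))+c["t"]); print(q[:2]/q[2])
```

```text
7.05 [ 0.590423   -0.02573776  0.28677098] [-0.05765639 -0.15867127 -0.27986788]
[250.61208099 209.13026739]
```

View pics/w4.png

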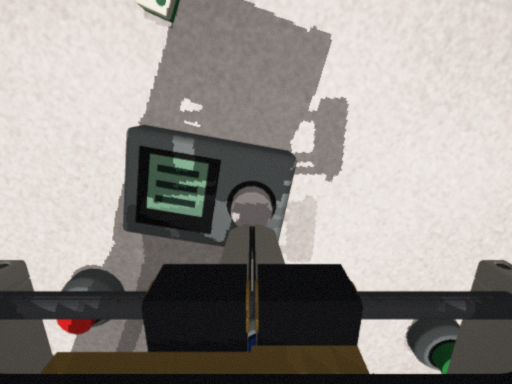

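White is centred at about (252,207), matching the predicted (251,209). Pressing.

Call:
{"api": "drive_tool", "payload": {"moves": [0, 0, 0, 30, 0, 0, 0, 0, 0, 0, 8, 0, 0, 0, 0, 0, 0, 4, 0, 0, 0, 0, 0, 0, 4, 0, 0, 0, 0, 0, 0, 4, 0, 0, 0, 0, 0, 0, 4, 0, 0, 0, 0, 0, 0, 0, 0, 0, 0, 0, 0, 0, 0, 0, 0, 0]}}

```text
t: 7.85
tool_pos: [0.591, -0.0258, 0.2336]
orientation: [3.117, 0.391, 0.001]
force: [-2.7, -1.5, 5.1]
opening: 0.0005
gripper_force: 2.7
```

Run:
```python
from h import *
F=[]
for i in range(4):
    robot.read_camera("side"); s=robot.read_state(); F.append(s["force"])
print(np.mean(F,0),s["tool_pos"])
```

```text
[-2.71838411 -0.91568435  4.80920971] [ 0.59095956 -0.02578208  0.23363681]
```

Call:
{"api": "drive_tool", "payload": {"moves": [0, 0, 0, -12, 0, 0, 0, 0, 0, 0, -50, 0, 0, 0, 0, 0, 0, -50, 0, 0, 0, 0, 0, 0, -30, 0, 0, 0, 0, 0, 0, 0, 0, 0, 0, 0, 0, 0, 0, 0, 0, 0, 0, 0, 0, 0, 0, 0, 0]}}

```text
t: 8.75
tool_pos: [0.5902, -0.0254, 0.3734]
orientation: [-3.116, -0.391, 0.003]
force: [-0.1, -1.0, 0.0]
opening: 0.0004
gripper_force: 0.0
```

```bash
sed -i 's/lab==lab\[v,u\]/(lab==lab[v,u])\&(lab>0)/' m.py; python3 m.py
python3 - <<'E'
from h import *
c=robot.read_camera("side"); cv2.imwrite("pics/end.png",c["color"][:,:,::-1]); s=robot.read_state(); print(s["t"],s["tool_pos"],s["force"])
E
```

```text
scene red 201 143 z90 0.0475 ray [0.4292 0.1214 0.046 ] mean [0.429  0.1208 0.0456] ext [0.034 0.034 0.008]
scene blue 146 104 z90 0.0474 ray [ 0.4249 -0.0759  0.046 ] mean [ 0.4255 -0.0761  0.0457] ext [0.035 0.033 0.007]
scene white 505 145 z90 0.0542 ray [ 0.5926 -0.0204  0.054 ] mean [ 0.5914 -0.0221  0.0535] ext [0.035 0.036 0.009]
8.85 [ 0.59013919 -0.02545691  0.37274103] [ 0.42800503 -0.13518444 -0.0029123 ]Traceback (most recent call last):
  File "m.py", line 15, in <module>
    P=P[d>0]; zz=np.percentile(P[:,2],90); top=np.abs(P[:,2]-zz)<.005
                 ~~~~~~~~~~~~~^^^^^^^^^^^
    return _quantile_unchecked(
        a, q, axis, out, overwrite_input, method, keepdims, weights)
    return _ureduce(a,
                    func=_quantile_ureduce_func,
    ...<5 lines>...
                    overwrite_input=overwrite_input,
                    method=method)
    r = func(a, **kwargs)
    result = _quantile(arr,
                       quantiles=q,
    ...<2 lines>...
                       out=out,
                       weights=wgt)
    slices_having_nans = np.isnan(arr[-1, ...])
                                  ~~~^^^^^^^^^
IndexError: index -1 is out of bounds for axis 0 with size 0
```

View pics/end.png

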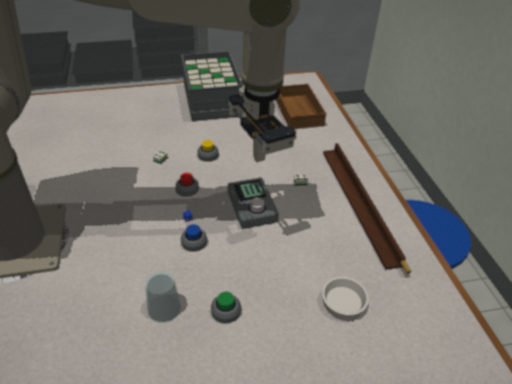

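The side view shows every puck and bystander where it began. The measured red, blue and white caps are back at full height (the green re-check failed because the arm hides it in the scene view). The gripper is clear, so I'm handing in.

```bash
python3 -c "
from plant import robot
print(robot.close_job())"
```

```text
the job is handed in; nothing more can be done
None
```

I pressed and released the red, blue and white caps in that order at about 5–6 N each and handed the job in; the last images showed those three caps up and nothing on the table visibly moved, but hand-in returned no verdict.

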